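# Pay out the blue coin roll with the joystick

### The job

Lift the steel cover plate straight up off its two dowels on the coin-roll dispenser, keeping it level, and set it down flat (not dropped) in the middle of the green mat, lengthwise along it. Then, without touching the coin rolls, tilt the red-knobbed joystick to the side of the lane that holds the blue roll and hold it right over for a second or two after the roll has dropped into the payout tray, then let the stick spring back to centre. The orange roll must stay behind its gate; leave the stamp, the pen cup and the calculator alone.

Things in the scene. Friction and masses are not known exactly. Their poses are not given: they have to be found in the camera images.
- plate_grip (a point): Centre of the black grip bar on the steel cover plate; z up, y along the plate. Plate 92 (x) x 204 (y) x 8 mm, 0.4 kg; this point lies 32 mm above its underside. Bar 60 mm along x, 16 mm thick (pinch along y), 40 mm tall, on the plate's middle. Holes at y +-88 mm fit the dispenser's dowels with 1.6 mm play. Starts level, underside 50 mm above the counter; free of the dowels once 26 mm up.
- dispenser: Grey coin-roll dispenser fixed to the counter; origin on the counter under the middle of its payout tray, x to its rear (away from the robot), y to its left as seen from the robot. 8 mm dowels stand at y +-88 mm beside the tray, 50 to 76 mm high. Behind the tray two open lanes (walls 100 mm high), then a white housing 125 mm high, up to x = 268 mm.
- tray (a point): Middle of the payout tray's floor, 8 mm above the counter. Inside 84 (x) x 142 (y) mm, walls 50 mm high; the lanes end 58 mm high. At the start the cover plate lies across it; a roll paid out with the plate on would run over it.
- lane_left (a point): Middle of the left lane at its yellow gate, 75 mm behind the tray's middle, 37 mm to the left. The lane slopes 10 degrees down to the tray; the gate holds one roll back. Tilting the joystick to the left (+) past about 0.3 rad lifts this gate enough (the other sinks, still shut): the roll runs out and drops into the tray within about a second. The gate (62 mm tall) shuts as the stick is let go.
- lane_right (a point): The same for the right lane, 37 mm to the right; its gate opens as the joystick is tilted to the right (-).
- roll_blue: Blue coin roll, a cylinder 24 mm in diameter and 60 mm long with a white band and brass ends, 0.2 kg; origin at its centre. Starts lying across the left or the right lane, behind its gate. Not to be touched by the robot.
- roll_orange: Orange coin roll, same size, in the other lane; origin at its centre. Must stay there, untouched.
- console: Grey joystick box fixed to the counter, 120 x 120 x 50 mm; origin under its middle on the counter, x away from the robot, y to its left as seen from the robot. Joystick in the middle of its top: pivot 55 mm above the counter; it tilts only along the box's y.
- knob (a point): Middle of the joystick's red knob, on the stick's axis, 75 mm above the pivot (130 mm above the counter when upright); moves with the stick. Knob 30 mm in diameter at its widest, reaching from 58 to 92 mm above the pivot; steel shaft of 12 mm diameter below it.
- stick (a joint): Joystick tilt in rad: 0 upright (spring-centred), positive = leaning to the console's +y (left), negative = to its -y (right), stops at +-0.45. It springs back by itself; the spring is 0.9 N m/rad, about 5 N sideways at the knob at 0.4 rad. Push it from its other side; no grasp is needed.
- mat: Green mat fixed flat on the counter, 130 (x) x 240 (y) x 4 mm thick; origin under its middle at counter level. The plate goes in its middle, its length along the mat's y (either way round).
- stamp: Wooden hand stamp, 44 mm wide, 78 mm high; origin at its underside. Leave alone.
- pen_cup: Black empty pen cup, 72 mm wide, 95 mm high; origin at its underside. Leave alone.
- calculator: White desk calculator, 66 x 100 x 19 mm; origin at its underside. Leave alone.
Mind the look-alikes: they are no part of the job. Several things have the shape of the console; the one meant has the colours described above. Of the things that look like the part that bears plate_grip, the larger one is meant.

How it is judged:
By the outcome, as a careful person would: the job done as asked, in the order asked, and still so for the second after the job is handed in, with the robot touching nothing.
It also fails if it takes over 69 s, if anything falls off the work surface, if the arm or the gripper's body presses on something with over 40 N, if the wrist force passes 120 N, or if a joint passes its speed limit or range.

### The arm

A 6-joint arm with a two-finger parallel gripper is mounted at the origin on the work surface. World frame = base frame: x ahead of the robot, y to its left, z up, the work surface at z = 0. Lengths are in m, angles in rad, forces in N, time in s.
With the tool pointing down it reaches from about 0.35 to 0.8 m from the base axis. Payload 7.3 kg.
Tool frame: the origin (TCP) lies at the very end of the fingers, on their centre line; the grasp point (between the pads) lies ctrl.grasp_offset behind it (ctrl.grasp_offset is the distance from the TCP to the grasp point, in m); z points along the fingers, y is the line along which they close (so a half turn about z gives the same grasp; the last joint's range is limited). The gripper opens to 85 mm and grips with 20 to 120 N. Pads are 22 mm wide; open, the fingers measure 114 mm over their backs; the gripper's body (76 mm by 85 mm) begins 54 mm behind the grasp point. The pads swing forward as they close: fully open they stand 13 mm farther back than shut.
Start: joints at [-1.453, 0.342, 1.524, -0, 1.275, -0.146], TCP at [0.137, -0.507, 0.231] pointing down, gripper open.
Joint ranges: [-2.53, 2.53], [-0.77, 2.02], [0.04, 2.7], [-1, 4.14], [0.28, 2.66], [-3.11, 3.11]. Speed limits (rad/s): [2.57, 2.57, 3.14, 3.14, 3.14, 3.14].

### API

Orientations are given as a unit quaternion [x, y, z, w].
In Python, from plant import ctrl, gripper_to, capture, get_calibration, order gives the robot as it stands. Calls block until the motion is done:
- ctrl.move_pose(position, orientation): joint-space move of the TCP to a pose.
- ctrl.move_linear(position, orientation=None, vel=0.15, threshold=None): straight line of the TCP; orientation=None keeps the orientation; vel is the mean speed in m/s. With threshold (N) it stops when the force on the tool has changed by that much, and returns True; else False.
- ctrl.move_j(angles): joint-space move.
- gripper_to(opening, grip_force=None): finger opening in m; grip_force is the grip in N (None keeps the last); returns when the fingers have stopped.
- ctrl.wait(seconds).
- ctrl.inverse_kinematics(position, orientation): joint angles nearest the present ones, or None.
- ctrl.get_obs(): the state.
- capture(name): name is "scene" or "top"; returns (picture, depth): 384x512x3 uint8, blue, green, red; 384x512 float32, m along the optical axis (not along the pixel's ray), 0 where there is no reading.
- get_calibration(name): a dict with "fx", "fy", "cx", "cy" (pixels), "cam_to_world" (4x4, takes a point from camera to world coordinates). Camera axes: x right, y up, looking along -z (the intrinsics and any distortion apply to the point x, -y, -z); pixel columns grow to the right and rows downward; lengths in m; the calibration is good to about 2 mm. A picture is of the moment at which its call begins. get_calibration takes no time and is no camera call.
A pose or a line that the arm cannot do raises ctrl.Unreachable and nothing moves.
- order.job_done(): hands the job in; it is judged then, once.
The state is a dict: "t": time; "joint_pos": joint angles; "qd": joint speeds; "effort": joint torques, N m; "position": TCP position; "orientation": TCP orientation; "ft_force": force on the tool from outside, world axes, zero at the start; "wrist_torque": the same for the moment, N m; "grip_width": finger opening in m; "finger_force": force on a finger pad.
Only numpy, scipy, OpenCV 4.12 (cv2) and the standard library are available. Lean on these libraries where they do the work, as an engineer would, in place of code of your own. Each camera call takes 0.05 s, during which the arm holds its last target. There are 200 camera calls.

## Working session

There is one attempt and no reset: what is moved stays moved. The work goes in short steps, each a Python script; the robot and the scene stay as the last script left them, time stands still between calls to the robot, and variables do not carry over. Pictures are saved under pics/ and viewed, at most 10 in all, crops included, and the job is handed in when it is done.

```bash
ls; mkdir -p pics
python3 - <<'E'
from plant import *
import cv2,numpy as np
for n in("scene","top"):
    p,d=capture(n); cv2.imwrite(f"pics/{n}0.png",p); np.savez(f"{n}0.npz",p=p,d=d)
    c=get_calibration(n); print(c)
print(ctrl.grasp_offset, ctrl.get_obs())
E
```

```text
pics
{'fx': 477.0621342771701, 'fy': 477.0621342771701, 'cx': 264.89845913413336, 'cy': 189.72154703266818, 'cam_to_world': array([[-0.48058805, -0.50825371,  0.71464207,  1.46410644],
       [ 0.87694014, -0.27543503,  0.39384201,  0.45589801],
       [-0.0033342 ,  0.81597409,  0.57807887,  0.89484412],
       [ 0.        ,  0.        ,  0.        ,  1.        ]])}
{'fx': 420.73832668412547, 'fy': 420.73832668412547, 'cx': 252.2123289584386, 'cy': 192.45123145154753, 'cam_to_world': array([[-0.02670015,  0.98320656, -0.18053242,  0.29788001],
       [-0.9995462 , -0.02877811, -0.0089003 , -0.07785769],
       [-0.01394622,  0.18021286,  0.98352876,  1.28762646],
       [ 0.        ,  0.        ,  0.        ,  1.        ]])}
0.0187 {'t': 0.1, 'joint_pos': array([-1.45299937e+00,  3.42647360e-01,  1.52490228e+00, -6.16820533e-07,
        1.27540566e+00, -1.46006407e-01]), 'qd': array([ 0.00081251, -0.0009052 , -0.0022701 ,  0.00075139,  0.00386736,
        0.00052407]), 'effort': array([ 1.80547253e-03, -4.34447622e+01, -2.46490842e+01, -1.51928284e-04,
        4.68516344e-03,  1.48311136e-05]), 'position': array([ 0.13687244, -0.50648145,  0.23070511]), 'orientation': array([ 9.91313336e-01,  1.31519600e-01,  9.31458905e-06, -6.81259082e-04]), 'ft_force': array([-0.38114977, -0.02964792, -0.70904238]), 'wrist_torque': array([ 0.02679424, -0.05729655,  0.03797267]), 'finger_force': 0.0, 'grip_width': 0.08578881021819597}
```

View pics/scene0.png

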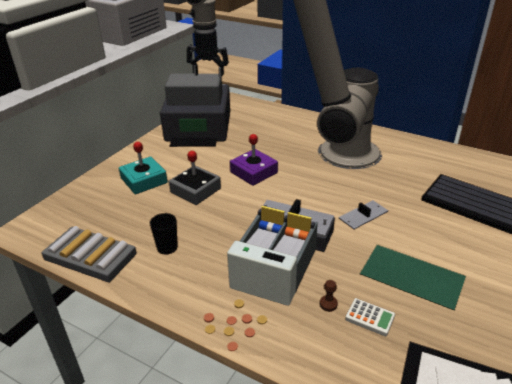

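View pics/top0.png

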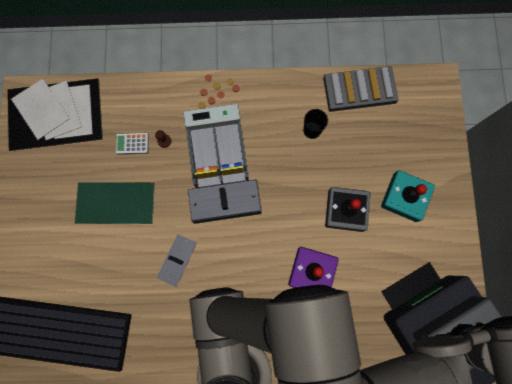

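Candidates: for the plate, the large grey plate on the dispenser (top 224,200) or the small grey plate (177,260); I choose the large one. For the console, grey (348,208), teal (410,195) or purple (315,268); I choose grey. The blue roll appears to be in the right lane (top ~232,167; scene 268,228), with the orange in the left.

```bash
cat > h.py <<'E'
import cv2,numpy as np
from plant import *
def cloud(n,d):
    c=get_calibration(n); v,u=np.mgrid[:384,:512]
    P=np.stack([(u-c['cx'])/c['fx']*d,-(v-c['cy'])/c['fy']*d,-d],-1)
    M=c['cam_to_world']; return P@M[:3,:3].T+M[:3,3]
def ray(n,uv,z):
    c=get_calibration(n); M=c['cam_to_world']; uv=np.atleast_2d(uv).astype(float)
    r=np.c_[(uv[:,0]-c['cx'])/c['fx'],-(uv[:,1]-c['cy'])/c['fy'],-np.ones(len(uv))]@M[:3,:3].T
    return M[:3,3]+r*((z-M[2,3])/r[:,2])[:,None]
def rect(xy):
    (c,s,a)=cv2.minAreaRect((np.asarray(xy)[:,:2]*1000).astype(np.float32))
    if s[0]>s[1]: a-=90      # a: direction of the short side -> long side at a+90
    return np.round(c,1),np.round(s,1),round(a,1)
def blob(m,seed=None):
    m=cv2.morphologyEx(m.astype(np.uint8),cv2.MORPH_OPEN,np.ones((3,3)))
    n,l,s,c=cv2.connectedComponentsWithStats(m)
    k=l[seed[1],seed[0]] if seed and l[seed[1],seed[0]] else 1+np.argmax(s[1:,4])
    return l==k
def px(m):
    c=max(cv2.findContours(m.astype(np.uint8),cv2.RETR_EXTERNAL,cv2.CHAIN_APPROX_NONE)[0],key=len)
    return c[:,0]
E
python3 - <<'E'
from h import *
f=np.load('top0.npz');p,d=f['p'],f['d'];W=cloud('top',d);z=W[...,2]
hsv=cv2.cvtColor(p,cv2.COLOR_BGR2HSV)
for u,v in[(224,212),(205,200),(223,198),(330,190),(352,204),(115,203),(120,240),(350,225)]: print((u,v),W[v,u].round(4),hsv[v,u],p[v,u])
g=(hsv[...,0]>65)&(hsv[...,0]<95)&(hsv[...,1]>90)
m=blob(g,(115,203)); print('mat',rect(ray('top',px(m),.004)))
v,u=np.mgrid[:384,:512]
reg=lambda a,b,c,e:(u>a)&(u<b)&(v>c)&(v<e)
m=blob((z>.045)&(z<.07)&reg(180,270,182,230),(205,200));print('plate',rect(ray('top',px(m),.058)), m.sum())
m=(z>.08)&reg(200,245,183,215);print('bar',rect(W[m]),W[m].max(0),m.sum())
m=blob((z>.04)&(z<.058)&reg(320,378,180,235),(330,195));print('console',rect(ray('top',px(m),.05)),m.sum())
r=((hsv[...,0]<8)|(hsv[...,0]>172))&(hsv[...,1]>150)&reg(330,372,190,225)
print('knob px',np.argwhere(r).mean(0)[::-1],ray('top',np.argwhere(r).mean(0)[::-1],.135),W[r].mean(0),W[r].max(0))
a=cv2.resize(p[130:240,170:380],None,fx=3.6,fy=3.6,interpolation=cv2.INTER_CUBIC)
cv2.imwrite('pics/crop1.png',a)
f=np.load('scene0.npz');p=f['p'];hs=cv2.cvtColor(p,cv2.COLOR_BGR2HSV)
W=cloud('scene',f['d'])
for nm,lo,hi in(('blue',100,120),('orange',5,14)):
    m=(hs[...,0]>lo)&(hs[...,0]<hi)&(hs[...,1]>170)&(v>215)&(v<245)&(u>250)&(u<315); print(nm,m.sum(),np.median(W[m],0))
r=((hs[...,0]<8)|(hs[...,0]>172))&(hs[...,1]>150)&reg(183,202,145,165)
print('knob scene',np.argwhere(r).mean(0)[::-1],W[r].mean(0))
E
```

```text
(224, 212) [0.4678 0.0182 0.0553] [116  18 112] [112 105 104]
(205, 200) [0.505  0.0739 0.0578] [120  18 111] [111 103 103]
(223, 198) [0.5029 0.0173 0.0958] [105  20  26] [26 25 24]
(330, 190) [ 0.5269 -0.3002  0.0436] [120   6  44] [44 43 43]
(352, 204) [ 0.4675 -0.3398  0.1451] [  1 224  99] [12 14 99]
(115, 203) [0.5117 0.3581 0.01  ] [ 79 127  58] [47 58 29]
(120, 240) [ 0.3982  0.3429 -0.0013] [ 16  97 155] [ 96 128 155]
(350, 225) [ 0.4195 -0.3516  0.049 ] [135   5  98] [98 96 97]
mat (array([514.8, 362.6]), array([233.6, 122.6]), -1.7)
plate (array([509.3,  17.3]), array([112.5, 208.4]), 6.6) 2171
bar (array([411.8, -18.4]), array([255.5,  27.9]), -68.7) [0.5324811  0.02632964 1.28762646] 126
console (array([ 469.1, -350.4]), array([119.5, 119.8]), 81.3) 1398
knob px [355.06730769 203.75961538] [[ 0.46939313 -0.35059557  0.135     ]] [ 0.46893541 -0.34983101  0.13806747] [ 0.49315755 -0.33696283  0.15064292]
blue 91 [ 0.60495872 -0.01582564  0.08623564]
orange 119 [0.59516735 0.05837929 0.08723526]
knob scene [191.69333333 155.78666667] [ 0.48985089 -0.33252958  0.14715368]
```

View pics/crop1.png

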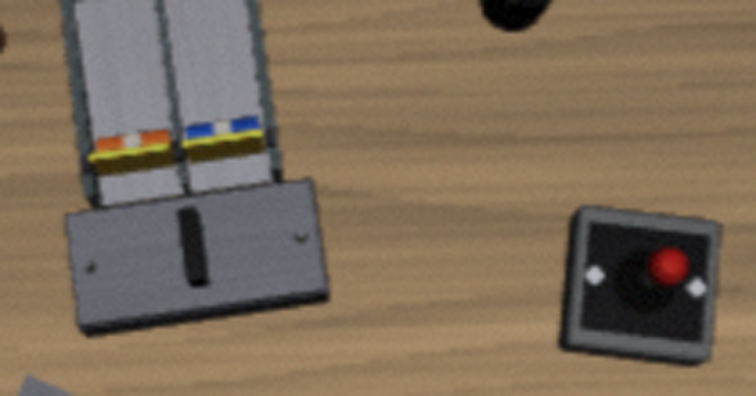

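The crop shows the large plate with its black grip bar, at crop (194,247) with dowel holes at (91,267) and (302,238). It also shows the blue roll behind the right gate, and the grey console with the red knob. I'll refine the plate pose from its holes and bar.

Run:
```python
from h import *
f=np.load('top0.npz');p,d=f['p'],f['d'];hsv=cv2.cvtColor(p,cv2.COLOR_BGR2HSV);W=cloud('top',d)
s=lambda x,y:np.array([170+(x+.5)/3.6-.5,130+(y+.5)/3.6-.5])
h=np.vstack([ray('top',s(91,267),.067),ray('top',s(302,238),.067)])
e=h[0]-h[1];print('holes',h,np.hypot(*e[:2]),h.mean(0),'yaw',np.degrees(np.arctan2(-e[0],e[1])))
c=np.vstack([ray('top',s(x,y),.058) for x,y in((66,214),(312,181),(328,291),(82,326))])
print('corners',c,c.mean(0),[np.linalg.norm(c[i]-c[i-1]) for i in range(4)])
v,u=np.mgrid[:384,:512]
m=blob((p.max(2)<50)&(u>214)&(u<234)&(v>184)&(v<214),(223,198));q=px(m)
print('bar',m.sum(),rect(ray('top',q,.102)),rect(ray('top',q,.058)), np.percentile(W[m][:,2],[50,80,95]))
w=W[m]; t=w[(w[:,2]>.09)&(w[:,2]<.13)]; print('bar top',len(t),t.mean(0),rect(t))
# console diamonds
dm=np.vstack([ray('top',s(595,275),.05),ray('top',s(697,288),.05)]);e=dm[0]-dm[1];print('console',dm.mean(0),np.degrees(np.arctan2(-e[0],e[1])))
from scipy.spatial.transform import Rotation as R
print(R.from_quat(ctrl.get_obs()['orientation']).as_matrix().round(3))
```

```text
holes [[ 0.49292793  0.10253894  0.067     ]
 [ 0.51194537 -0.07042126  0.067     ]] 0.17400256441188788 [0.50243665 0.01605884 0.067     ] yaw 6.274621516063965
corners [[ 0.53939859  0.12451873  0.058     ]
 [ 0.56128268 -0.07997094  0.058     ]
 [ 0.4688667  -0.09044499  0.058     ]
 [ 0.44578607  0.11133894  0.058     ]] [0.50383351 0.01636044 0.058     ] [np.float64(0.09453576909893548), np.float64(0.20565733506519107), np.float64(0.09300762664565083), np.float64(0.2030996532266772)]
bar 115 (array([500.6,  16.3]), array([62.7, 15.5]), -84.5) (array([508.1,  19.8]), array([65., 16.]), -84.5) [0.09770245 0.09994982 0.10210089]
bar top 108 [0.50334528 0.01699987 0.09808806] (array([503.5,  17. ]), array([58.3, 15.2]), -84.0)
console [ 0.47037499 -0.35214117  0.05      ] -9.040733259479154
[[ 0.965  0.261 -0.   ]
 [ 0.261 -0.965  0.001]
 [ 0.    -0.001 -1.   ]]
```

```bash
cat >> h.py <<'E'
from scipy.spatial.transform import Rotation as R
def down(deg): return (R.from_euler('z',deg,degrees=True)*R.from_matrix(np.diag([1.,-1,-1]))).as_quat()
def st(s=''):
    o=ctrl.get_obs(); print(s,round(o['t'],2),o['position'].round(4),'F',o['ft_force'].round(1),'T',o['wrist_torque'].round(2),'w',round(o['grip_width'],4),'ff',round(o['finger_force'],1))
def snap(n,f): 
    p,d=capture(n); np.savez(f+'.npz',p=p,d=d); return p,d
E
python3 - <<'E'
from h import *
x,y=.503,.0166; q=down(6.2)
ctrl.move_pose([x,y,.20],q)
gripper_to(.05); st('above')
print(ctrl.move_linear([x,y,.066],q,vel=.12,threshold=8)); st('at')
gripper_to(0.0,60); st('gripped')
ctrl.move_linear([x,y,.066+.004],q,vel=.02); st('+4')
ctrl.move_linear([x,y,.066+.035],q,vel=.05); st('+35')
p,d=snap('scene','s1'); t,_=snap('top','t1')
a=cv2.resize(p[140:280,220:400],None,fx=2.2,fy=2.2); b=cv2.resize(t[140:240,170:290],None,fx=3.08,fy=3.08)
cv2.imwrite('pics/lift.png',np.hstack([a,b[:308,:369]]))
E
```

```text
above 2.83 [0.503  0.0165 0.2   ] F [-0.4 -0.3 -0.8] T [ 0.05  0.   -0.  ] w 0.0501 ff 0.0
False
at 4.09 [0.5035 0.0165 0.0666] F [0.2 0.6 1. ] T [ 0.02 -0.01 -0.03] w 0.0499 ff 0.0
gripped 4.49 [0.5033 0.0176 0.0667] F [-0.7  5.8  4. ] T [0.83 0.06 0.18] w 0.0153 ff 59.7
+4 4.84 [0.503  0.0174 0.0701] F [ 1.9  5.5 -3.3] T [ 1.2  -0.25  0.24] w 0.0152 ff 59.1
+35 5.61 [0.5027 0.0164 0.1008] F [-0.5  0.  -3.9] T [-0.02  0.05 -0.01] w 0.0152 ff 59.0
```

View pics/lift.png

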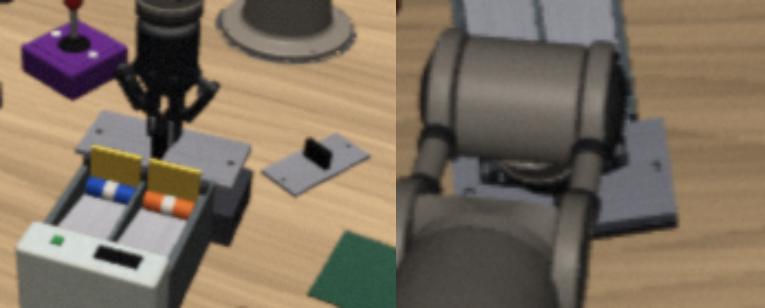

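The plate is held level and clear of the dowels, with both holes visible at (100,130) and (228,160). Next I'll carry it to the mat.

Run:
```python
from h import *
q=down(6.2); m=down(-1.7); X,Y=.515,.3628
ctrl.move_linear([.503,.0166,.16],q,vel=.12)
ctrl.move_linear([X,Y,.16],m,vel=.18); st('over mat')
ctrl.move_linear([X,Y,.035],m,vel=.1); ctrl.wait(.3); st('near')
print(ctrl.move_linear([X,Y,.012],m,vel=.015,threshold=4)); st('down')
```

```text
over mat 8.43 [0.5152 0.3621 0.1601] F [-0.2 -0.5 -4.2] T [ 0.03  0.05 -0.  ] w 0.0153 ff 59.1
near 10.12 [0.5151 0.3628 0.0353] F [-0.2 -0.4 -4.7] T [ 0.02  0.02 -0.01] w 0.0151 ff 59.1
True
down 11.08 [0.515  0.3628 0.0207] F [ 0.  -0.9  5.6] T [ 0.01 -0.02 -0.02] w 0.0151 ff 60.1
```

Run:
```python
from h import *
gripper_to(.045); ctrl.wait(.2)
X,Y=.515,.3628
ctrl.move_linear([X,Y,.11],vel=.1); st('clear')
gripper_to(0.0,30)
a=np.radians(-8.8); yc=np.array([-np.sin(a),np.cos(a),0]); k=np.array([.4698,-.351,0])
s=k+.06*yc
for o in(81.2,-98.8):
    j=ctrl.inverse_kinematics(s+[0,0,.22],down(o)); print(o,j)
t=ctrl.inverse_kinematics([.5,.15,.25],down(0)); 
ctrl.move_linear([X,Y,.25],vel=.25)
best=min((o for o in(81.2,-98.8) if ctrl.inverse_kinematics(s+[0,0,.22],down(o)) is not None),key=lambda o:abs(ctrl.inverse_kinematics(s+[0,0,.22],down(o))[5]))
ctrl.move_pose(s+[0,0,.22],down(best)); st('near console')
p,d=snap('top','t2'); p2,_=snap('scene','s2')
hsv=cv2.cvtColor(p,cv2.COLOR_BGR2HSV); v,u=np.mgrid[:384,:512]; R0=(u>70)&(u<160)&(v>178)&(v<230)
m=blob((hsv[...,1]<60)&R0,(115,203)); print('plate now',rect(ray('top',px(m),.012)),m.sum())
cv2.imwrite('pics/placed.png',np.hstack([cv2.resize(p[150:270,60:210],None,fx=2.5,fy=2.5),cv2.resize(p2[100:220,120:270],None,fx=2.5,fy=2.5)]))
```

```text
clear 12.73 [0.5146 0.3625 0.1092] F [0.6 0.6 0.4] T [-0.    0.06  0.03] w 0.0449 ff 0.0
81.2 [-6.83678270e-01  4.16508694e-01  1.44205627e+00 -4.44089210e-16
  1.28302769e+00 -5.30089296e-01]
-98.8 [-6.83678270e-01  4.16508694e-01  1.44205627e+00 -4.44089210e-16
  1.28302769e+00  2.61150336e+00]
near console 16.27 [ 0.4793 -0.2912  0.2199] F [-0.   0.  -0.3] T [-0.01 -0.07 -0.02] w 0.0003 ff 0.0
plate now (array([516.5, 362.1]), array([207. ,  90.7]), -1.6) 1950
```

View pics/placed.png

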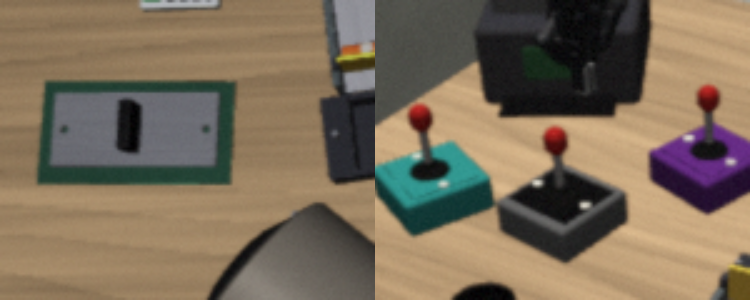

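The plate lies centred and aligned on the mat (centre within 2 mm, yaw -1.6° against the mat's -1.7°). The finger stands to the left of the grey console's knob, so I'll push it to the right.

Run:
```python
from h import *
a=np.radians(-8.8); yc=np.array([-np.sin(a),np.cos(a),0]); k=np.array([.4698,-.351,.115]); q=down(81.2)
P=lambda s:k+s*yc
print(ctrl.move_linear(P(.06),q,vel=.1,threshold=8)); st('low')
print(ctrl.move_linear(P(.005),q,vel=.08,threshold=20)); st('mid')
print(ctrl.move_linear(P(-.013),q,vel=.03,threshold=8)); st('over')
o=ctrl.get_obs(); print('s',(o['position']-k)@yc)
ctrl.wait(1.0); st()
p,_=snap('scene','s3'); t,_=snap('top','t3')
cv2.imwrite('pics/tilt.png',np.hstack([cv2.resize(p[130:290,150:340],None,fx=2,fy=2),cv2.resize(t[120:250,180:380],None,fx=2,fy=2.4615)[:320]]))
```

```text
False
low 17.57 [ 0.4794 -0.292   0.1157] F [ 0.1  0.8 -0.1] T [0.03 0.03 0.01] w 0.0 ff 0.0
False
mid 18.42 [ 0.4706 -0.3458  0.115 ] F [1.8 3.3 2.4] T [ 0.46 -0.23  0.05] w -0.0005 ff 1.6
True
over 18.86 [ 0.4689 -0.3549  0.1135] F [1.7 4.6 3. ] T [ 0.68 -0.22 -0.02] w 0.0 ff 2.3
s -0.004018767353947056
 19.86 [ 0.4689 -0.3543  0.1135] F [1.8 5.3 3.9] T [ 0.86 -0.17 -0.05] w 0.0001 ff 2.7
```

View pics/tilt.png

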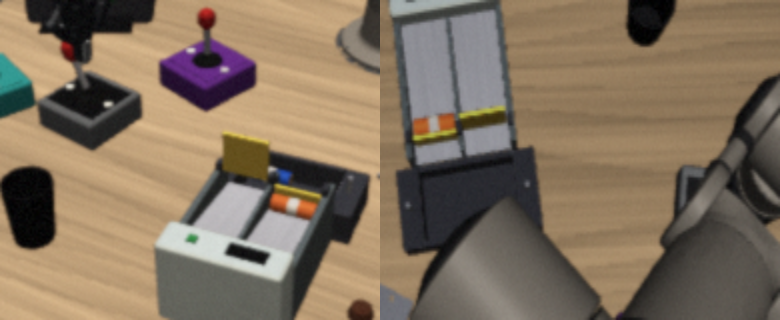

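The right gate is raised, the blue roll has dropped into the tray (283,175), and the orange roll is still behind its gate. I'll hold a little longer, then release.

Run:
```python
from h import *
a=np.radians(-8.8); yc=np.array([-np.sin(a),np.cos(a),0]); k=np.array([.4698,-.351,.115]); q=down(81.2)
P=lambda s:k+s*yc
ctrl.move_linear(P(-.0055),q,vel=.02,threshold=12); ctrl.wait(1.0); st('held')
ctrl.move_linear(P(.065),q,vel=.08); 
ctrl.move_linear(P(.065)+[0,0,.12],q,vel=.15); st('clear')
ctrl.move_pose([.30,-.35,.32],down(0)); ctrl.wait(.5); st('away')
p,_=snap('scene','s4'); t,_=snap('top','t4')
cv2.imwrite('pics/end.png',np.vstack([np.hstack([p[100:340,100:480]]),cv2.resize(t[60:260,60:440],(380,200))]))
```

```text
held 21.23 [ 0.4686 -0.3553  0.1141] F [ 1.9  7.  -0.7] T [ 1.01 -0.28  0.05] w 0.0001 ff 3.1
clear 23.21 [ 0.4793 -0.2866  0.234 ] F [-0.6  0.4  0.6] T [-0.05  0.04  0.01] w 0.0001 ff 0.0
away 24.71 [ 0.3001 -0.3499  0.3199] F [-0.2 -0.5  0.1] T [-0.   -0.02  0.08] w 0.0005 ff 0.0
```

View pics/end.png

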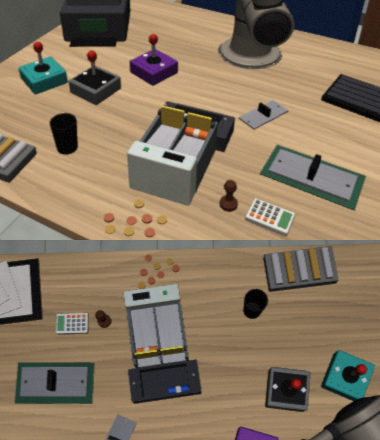

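The blue roll is in the tray (178,390), the orange roll is behind its shut gate (145,352), the stick is upright and the plate is on the mat.

```bash
python3 -c "
from plant import order; print(order.job_done())"
```

```text
the job is handed in; nothing more can be done
None
```

The job is done and handed in at about 25 s: the plate lies flat and centred on the green mat, the blue roll is in the payout tray, the orange roll is still behind its gate, and the joystick is back at centre.

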